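# Find the spice tin that rattles and hold it out

### The arm

A 6-joint arm with a two-finger parallel gripper is mounted at the origin on a cart in front of the work surface, level with it; the furniture and walls round the work are solid. World frame = base frame: x ahead of the robot, y to its left, z up, the work surface at z = 0. Lengths are in m, angles in degrees, forces in N, time in s.
With the tool pointing down it reaches from about 0.325 to 0.85 m from the base axis. Payload 15.5 kg.
Tool frame: the origin (TCP) lies between the finger pads; the fingertips stand 19 mm ahead of it and the grasp point (between the pads) is the TCP (ctrl.tip_reach is the distance from the TCP to the fingertips, in m); z points along the fingers, y is the line along which they close (so a half turn about z gives the same grasp; the last joint's range is limited). The gripper opens to 91 mm and grips with 3 to 60 N. Pads are 32 mm wide; open, the fingers measure 118 mm over their backs; the gripper's body (76 mm by 178 mm) begins 60 mm behind the grasp point.
Start: joints at [70.159, 28.281, 77.091, -0, 74.628, -5.472], TCP at [0.155, 0.605, 0.233] pointing down, gripper open.
Joint ranges: [-166.48, 166.48], [-47.26, 123.95], [12.59, 153.08], [-70.14, 250.14], [6.76, 159.57], [-176.63, 176.63]. Speed limits (degrees/s): [108.29, 108.29, 147.25, 172.46, 172.46, 172.46].

### API

Orientations are given as a 3x3 rotation matrix whose columns are the frame's x, y, z axes.
In Python, from bench import ctrl gives the robot as it stands. Calls block until the motion is done:
- ctrl.goto(position, orientation): joint-space move of the TCP to a pose.
- ctrl.move_l(position, vel=0.15, ori=None, contact_N=None): straight line of the TCP; ori=None keeps the orientation; vel is the mean speed in m/s. With contact_N (N) it stops when the force on the tool has changed by that much, and returns True; else False.
- ctrl.movej(angles): joint-space move.
- ctrl.command_gripper(opening): opening from 0.0 (shut) to 1.0 (fully open); the grip force is fixed at half the most; returns when the fingers have stopped.
- ctrl.sleep(seconds).
- ctrl.ik(position, orientation): joint angles nearest the present ones, or None.
- ctrl.read_camera(name): name is "side" or "top" or "wrist"; returns the picture (384x512x3 uint8, blue, green, red); there is no depth.
- ctrl.camera_params(name): a dict with "fx", "fy", "cx", "cy" (pixels), "pose" (4x4, takes a point from camera to world coordinates); the wrist camera has in their place "T_tool_cam" (4x4, takes a point from camera to tool coordinates, whose origin is the TCP and whose axes are the flange's). Camera axes: x right, y up, looking along -z (the intrinsics and any distortion apply to the point x, -y, -z); pixel columns grow to the right and rows downward; lengths in m; the calibration is good to about 2 mm. A picture is of the moment at which its call begins: read the wrist's pose just before it. camera_params takes no time and is no camera call.
A pose or a line that the arm cannot do raises ctrl.MotionError and nothing moves.
- ctrl.sign_off(): hands the job in; it is judged then, once.
Trained networks look in the newest picture that a camera, given by its name, has taken for a name from the list of things; names that differ only in an ending like _2 or _b are one class to them, and where a whole thing is asked for, a point or a joint stands for the part that bears it (a point fixed in the world has none). Each returns a list of dicts, best first, with "score" (0 to 1); they miss things now and then, are a little off and sometimes report something else, mostly with a low value. They report only what shows in the picture. A call takes as long as a camera call.
- ctrl.find_in(camera, query): "bbox" ([centre column, centre row, width, height] in pixels, round what is visible of it).
Readings, each from a call of its own:
- ctrl.read_t(): time.
- ctrl.read_q(): joint angles.
- ctrl.read_dq(): joint speeds.
- ctrl.read_effort(): joint torques, N m.
- ctrl.read_tool_pos(): TCP position.
- ctrl.read_eef_rot(): TCP orientation.
- ctrl.read_contact_force(): force on the tool from outside, world axes, zero at the start.
- ctrl.read_wrist_torque(): the same for the moment, N m.
- ctrl.read_grip_width(): opening from 0.0 (shut) to 1.0 (fully open).
- ctrl.read_grasp_force(): force on a finger pad.
Only numpy, scipy, OpenCV 4.12 (cv2) and the standard library are available. Lean on these libraries where they do the work, as an engineer would, in place of code of your own. Each camera call takes 0.05 s, during which the arm holds its last target. There are 200 camera calls.

### The job

The heavy steel ball of the spice grinder was put away in one of the three identical tins in the wooden spice caddy. Lift the caddy's loose cover off its two pins and lay it down flat on the worktop, off the serving board; then pick up the tins one at a time and give each a shake above the caddy until you hear one rattle, putting every silent tin back upright in a well of the caddy. Hold the rattling tin out upright over the middle of the flat serving board, about 15 cm above it, and finish still holding it there, without dropping or knocking over anything.

Things in the scene. Friction and masses are not known exactly. Their poses are not given: they have to be found in the camera images.
- caddy: fixed wooden spice caddy, 92 mm (x) by 338 mm (y), open at front and back above low rails. Origin at the centre of its underside on the worktop, y along the row of wells. Two end panels, 14 mm thick, centred at y = +-162 mm, rise to 96 mm; on top of each stands a brass pin, 8 mm diameter, 12 mm tall
- well_mid (a point): middle of the caddy's middle well, on its 10 mm thick base; axes as the caddy's. Three wells, centres at y = -106, 0 and +106 mm from here, each 66 mm (x) by 98 mm (y) inside. Rails in front and behind, 8 mm thick, and dividers end 35 and 32 mm above the worktop
- cover: loose wooden cover of the caddy, 100 mm (x) by 352 mm (y) by 10 mm, 0.3 kg. Origin at the centre of its underside, z up. At the start it lies on the end panels (underside 96 mm above the worktop, 5 mm over the tins) with its two 13 mm holes, at y = +-162 mm, over the pins; it lifts straight up
- cover_handle (a point): middle of the steel bar handle on the cover, 39 mm above the cover's underside; axes as the cover's. The bar runs along y: 110 mm long, 12 mm wide (x), 14 mm high, 22 mm of air between it and the cover, on two 10 mm posts at y = +-42 mm
- tin_a: one of three outwardly identical sealed oblong tins, sage green with a cream label and fixed steel lid: 54 mm (x) by 90 mm (y) by 81 mm tall, 0.14 to 0.28 kg empty. Origin at the centre of its underside, z up. They stand in the caddy's wells in any order, long side along the row, undersides 10 mm above the worktop. One of the three, drawn anew each time, holds a loose steel ball
- tin_b: another of the three identical tins, as tin_a; any of the three may hold the ball. The ball: steel, 34 mm, 160 g, free to roll 48 mm along the tin (its y). Shaken or rocked end to end it knocks on the end walls, and left lying at one end, then the other, it shifts the torque on the level tool by about 0.07 N m; in the silent tins nothing moves
- tin_c: the last of the three identical tins, as tin_a; any of the three may hold the ball
- board: flat wooden serving board lying on the worktop, fixed, 150 mm (x) by 210 mm (y) by 14 mm, with a grip slot near one end. Origin at the centre of its underside
- mug: white mug, 102 mm tall, bystander behind the board; origin at its underside
- honey_jar: honey jar with a yellow lid, 64 mm diameter, 98 mm tall, bystander; origin at its underside
- tea_box: pale green and white carton of tea bags, 122 by 68 by 82 mm, bystander at the left; origin at its underside
- salt_shaker: glass salt shaker, 44 mm diameter, 90 mm tall, bystander at the left; origin at its underside
- pepper_mill: dark wooden pepper mill, 58 mm diameter, 150 mm tall, bystander at the left; origin at its underside
- spice_jar: spice jar with a red cap, 45 mm diameter, 106 mm tall, bystander at the left rear; origin at its underside

How it is judged (in metres and radians):
On the way, in this order (a step that is already met when the one before it is completed fails the run):
1. the cover has been taken off the pins and lies flat and still on the worktop (height (world z) of cover below 0.01 m and angle between cover's own z axis and vertical below 0.08 rad and linear speed of cover below 0.03 m/s), for 0.2 s.
2. the tin with the steel ball, held in the fingers clear above its well, is shaken so that the ball knocks on its wall (((distance between steel_ball_c0 and tin_a below 0.1 m and z of tin_a in the frame of caddy above 0.05 m and contact force between the fingers and tin_a above 2 N and contact force between steel_ball_c0 and tin_a above 2.5 N) or (distance between steel_ball_c0 and tin_b below 0.1 m and z of tin_b in the frame of caddy above 0.05 m and contact force between the fingers and tin_b above 2 N and contact force between steel_ball_c0 and tin_b above 2.5 N) or (distance between steel_ball_c0 and tin_c below 0.1 m and z of tin_c in the frame of caddy above 0.05 m and contact force between the fingers and tin_c above 2 N and contact force between steel_ball_c0 and tin_c above 2.5 N))).
At the end, for the whole second after the job is handed in: The rattling tin is in the fingers, at rest, upright (0.2 rad), within 50 mm of over the board's middle, its underside 100 to 230 mm above the worktop; the other two stand in caddy wells (9 mm, on the base); the cover lies flat on the worktop, not on the board (((distance between steel_ball_c0 and tin_a below 0.1 m and z of tin_a in the frame of board between 0.1 and 0.23 m and horizontal distance between tin_a and board below 0.05 m and angle between tin_a's own z axis and vertical below 0.2 rad and linear speed of each of tin_a, cover, tin_b, tin_c below 0.03 m/s and angular speed of tin_a below 0.3 rad/s and contact force between the fingers and tin_a above 2 N and height (world z) of cover below 0.01 m and angle between each of cover, tin_b, tin_c's own z axis and vertical below 0.08 rad and x of tin_b in the frame of caddy between -0.009 and 0.009 m and z of each of tin_b, tin_c in the frame of caddy below 0.016 m and (y of tin_b in the frame of caddy between -0.115 and -0.097 m or y of tin_b in the frame of caddy between -0.009 and 0.009 m or y of tin_b in the frame of caddy between 0.097 and 0.115 m) and x of tin_c in the frame of caddy between -0.009 and 0.009 m and (y of tin_c in the frame of caddy between -0.115 and -0.097 m or y of tin_c in the frame of caddy between -0.009 and 0.009 m or y of tin_c in the frame of caddy between 0.097 and 0.115 m)) or (distance between steel_ball_c0 and tin_b below 0.1 m and z of tin_b in the frame of board between 0.1 and 0.23 m and horizontal distance between tin_b and board below 0.05 m and angle between tin_b's own z axis and vertical below 0.2 rad and linear speed of each of tin_b, cover, tin_a, tin_c below 0.03 m/s and angular speed of tin_b below 0.3 rad/s and contact force between the fingers and tin_b above 2 N and height (world z) of cover below 0.01 m and angle between each of cover, tin_a, tin_c's own z axis and vertical below 0.08 rad and x of tin_a in the frame of caddy between -0.009 and 0.009 m and z of each of tin_a, tin_c in the frame of caddy below 0.016 m and (y of tin_a in the frame of caddy between -0.115 and -0.097 m or y of tin_a in the frame of caddy between -0.009 and 0.009 m or y of tin_a in the frame of caddy between 0.097 and 0.115 m) and x of tin_c in the frame of caddy between -0.009 and 0.009 m and (y of tin_c in the frame of caddy between -0.115 and -0.097 m or y of tin_c in the frame of caddy between -0.009 and 0.009 m or y of tin_c in the frame of caddy between 0.097 and 0.115 m)) or (distance between steel_ball_c0 and tin_c below 0.1 m and z of tin_c in the frame of board between 0.1 and 0.23 m and horizontal distance between tin_c and board below 0.05 m and angle between tin_c's own z axis and vertical below 0.2 rad and linear speed of each of tin_c, cover, tin_a, tin_b below 0.03 m/s and angular speed of tin_c below 0.3 rad/s and contact force between the fingers and tin_c above 2 N and height (world z) of cover below 0.01 m and angle between each of cover, tin_a, tin_b's own z axis and vertical below 0.08 rad and x of tin_a in the frame of caddy between -0.009 and 0.009 m and z of each of tin_a, tin_b in the frame of caddy below 0.016 m and (y of tin_a in the frame of caddy between -0.115 and -0.097 m or y of tin_a in the frame of caddy between -0.009 and 0.009 m or y of tin_a in the frame of caddy between 0.097 and 0.115 m) and x of tin_b in the frame of caddy between -0.009 and 0.009 m and (y of tin_b in the frame of caddy between -0.115 and -0.097 m or y of tin_b in the frame of caddy between -0.009 and 0.009 m or y of tin_b in the frame of caddy between 0.097 and 0.115 m)))); the arm keeps its last pose, push and grip.
It fails at once if a bystander is shoved more than 30 mm or knocked over ((distance of mug from where it was at the start of the episode above 0.03 m or angle between mug's own z axis and vertical above 0.4 rad) or (distance of honey_jar from where it was at the start of the episode above 0.03 m or angle between honey_jar's own z axis and vertical above 0.4 rad) or (distance of tea_box from where it was at the start of the episode above 0.03 m or angle between tea_box's own z axis and vertical above 0.4 rad) or (distance of salt_shaker from where it was at the start of the episode above 0.03 m or angle between salt_shaker's own z axis and vertical above 0.4 rad) or (distance of pepper_mill from where it was at the start of the episode above 0.03 m or angle between pepper_mill's own z axis and vertical above 0.4 rad) or (distance of spice_jar from where it was at the start of the episode above 0.03 m or angle between spice_jar's own z axis and vertical above 0.4 rad)).
It fails at once if the cover is dropped or slammed on the worktop (faster than 0.6 m/s within 40 mm of it) (height (world z) of cover below 0.04 m and linear speed of cover above 0.6 m/s).
It fails at once if a tin is dropped or slammed down (faster than 0.6 m/s within 35 mm of the worktop) ((height (world z) of tin_a below 0.035 m and linear speed of tin_a above 0.6 m/s) or (height (world z) of tin_b below 0.035 m and linear speed of tin_b above 0.6 m/s) or (height (world z) of tin_c below 0.035 m and linear speed of tin_c above 0.6 m/s)).
It also fails if it takes over 72 s, if anything falls off the work surface, if the arm or the gripper's body presses on something with over 40 N, if the wrist force passes 120 N, or if a joint passes its speed limit or range.

## Working session

There is one attempt and no reset: what is moved stays moved. The work goes in short steps, each a Python script; the robot and the scene stay as the last script left them, time stands still between calls to the robot, and variables do not carry over. Pictures are saved under pics/ and viewed, at most 10 in all, crops included, and the job is handed in when it is done.

```bash
mkdir -p pics; ls
python3 - <<'E'
from bench import ctrl
import cv2, numpy as np
for n in ["top","side"]:
    im=ctrl.read_camera(n); cv2.imwrite(f"pics/{n}0.png",im)
    p=ctrl.camera_params(n); print(n,p["fx"],p["fy"],p["cx"],p["cy"],[k for k in p]); print(np.round(p["pose"],4).tolist())
    for q in ["cover","cover_handle","caddy","board","tin_a","mug","honey_jar","tea_box","salt_shaker","pepper_mill","spice_jar"]:
        print(q,[(np.round(d["bbox"],1).tolist(),round(d["score"],2)) for d in ctrl.find_in(n,q)[:2]])
print(ctrl.camera_params("wrist"), ctrl.read_t(), ctrl.read_eef_rot())
E
```

```text
bench.py
pics
top 460.69147688180226 460.69147688180226 258.64959745061236 192.15708382860905 ['fx', 'fy', 'cx', 'cy', 'pose']
[[-0.0233, 0.9878, -0.154, 0.3736], [-0.9997, -0.024, -0.0027, 0.0745], [-0.0063, 0.1539, 0.9881, 1.6728], [0.0, 0.0, 0.0, 1.0]]
cover [([250.8, 239.3, 102.1, 45.4], 0.88)]
cover_handle [([250.4, 235.6, 107.6, 44.2], 0.74)]
caddy [([182.8, 184.8, 16.9, 15.7], 0.5)]
board [([354.1, 197.4, 61.1, 53.0], 0.85)]
tin_a [([165.1, 198.6, 23.1, 22.2], 0.29)]
mug [([356.1, 154.1, 30.7, 29.1], 0.56)]
honey_jar [([289.1, 167.2, 20.3, 24.8], 0.56)]
tea_box [([165.7, 234.7, 27.3, 39.3], 0.63)]
salt_shaker [([183.1, 186.3, 17.4, 14.8], 0.56)]
pepper_mill [([166.8, 198.8, 20.6, 27.4], 0.8)]
spice_jar [([164.4, 235.9, 25.5, 35.7], 0.51), ([195.5, 174.4, 14.8, 15.3], 0.47)]
side 480.39774122435927 480.39774122435927 256.27147240415076 191.0260180766996 ['fx', 'fy', 'cx', 'cy', 'pose']
[[-0.5272, 0.5395, -0.6564, -0.3927], [-0.8497, -0.3441, 0.3996, 0.6835], [-0.0103, 0.7684, 0.6398, 1.056], [0.0, 0.0, 0.0, 1.0]]
cover [([275.9, 221.7, 99.0, 72.6], 0.84)]
cover_handle [([276.4,
[... 356 characters left out ...]
, 17.3, 19.9], 0.65)]
pepper_mill []
spice_jar [([177.2, 205.2, 12.2, 30.0], 0.81)]
{'fx': 266.6329548476704, 'fy': 266.6329548476704, 'cx': 259.06828077815993, 'cy': 188.47995148232644, 'T_tool_cam': array([[ 1.93428842e-04,  9.56662449e-01,  2.91199110e-01,
         8.27550893e-02],
       [ 9.99999794e-01, -6.59316937e-06, -6.42589066e-04,
         7.08518034e-04],
       [-6.12820905e-04,  2.91199174e-01, -9.56662252e-01,
        -1.51790920e-01],
       [ 0.00000000e+00,  0.00000000e+00,  0.00000000e+00,
         1.00000000e+00]])} 1.2 [[-9.68723565e-01  2.48142408e-01  1.45728542e-05]
 [ 2.48142408e-01  9.68723565e-01 -3.62870093e-07]
 [-1.42071107e-05  3.26462232e-06 -1.00000000e+00]]
```

Run:
```python
import cv2
a=cv2.imread("pics/top0.png")[120:300,130:430]; cv2.imwrite("pics/top0c.png",cv2.resize(a,(800,480),interpolation=cv2.INTER_CUBIC))
a=cv2.imread("pics/side0.png"); cv2.imwrite("pics/side0c.png",cv2.resize(a[110:330,120:400],(760,597),interpolation=cv2.INTER_CUBIC))
```

```text
(no output)
```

View pics/top0c.png

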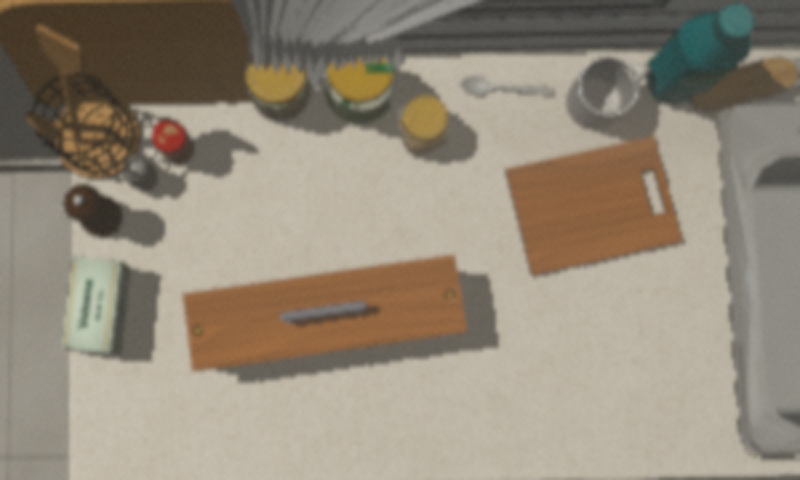

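View pics/side0c.png

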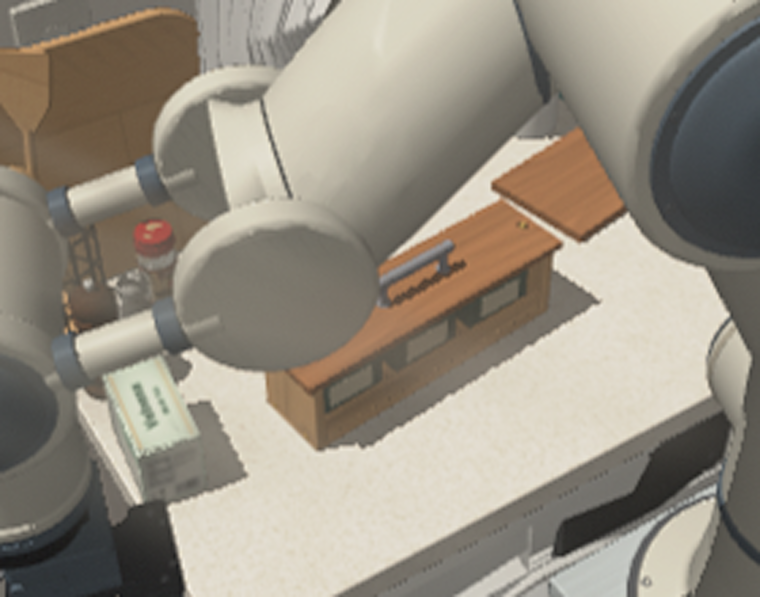

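The top view shows the cover at crop corners (184,294), (455,256), (468,331), (193,370), with its handle at about (330,312). The board corners are (507,169), (655,137), (684,241), (533,275), and the worktop in front of and behind the caddy is free. The side view agrees: the cover is on, with three tins under it.

```bash
cat > h.py <<'E'
import numpy as np, cv2
from bench import ctrl
def ray(n,uv,z,T=None):
    p=ctrl.camera_params(n); M=p["pose"] if T is None else T
    d=M[:3,:3]@np.array([(uv[0]-p["cx"])/p["fx"],-(uv[1]-p["cy"])/p["fy"],-1.]); o=M[:3,3]
    return o+d*(z-o[2])/d[2]
def down(yaw):  # tool down, tool y (closing line) at world yaw (deg)
    a=np.radians(yaw); y=np.array([np.cos(a),np.sin(a),0]); z=np.array([0,0,-1.]); return np.column_stack([np.cross(y,z),y,z])
E
python3 - <<'E'
from h import *
im=cv2.imread("pics/top0.png")
f=lambda P,z:[ray("top",(130+u/2.6667,120+v/2.6667),z) for u,v in P]
for nm,P,z in [("cover",[(184,294),(455,256),(468,331),(193,370)],.106),("board",[(507,169),(655,137),(684,241),(533,275)],.014),("misc0",[(400,478),(80,478),(425,160),(360,118),(280,118),(120,300),(720,300)],0.)]:
    q=np.array(f(P,z)); print(nm,np.round(q[:,:2],3).tolist(), q[:,:2].mean(0))
# segmentation
hsv=cv2.cvtColor(im,cv2.COLOR_BGR2HSV)
print(hsv[240,230],hsv[195,340],hsv[280,250])
m=((hsv[...,0]<16)&(hsv[...,1]>110)&(hsv[...,2]>90)).astype(np.uint8)
m=cv2.morphologyEx(m,cv2.MORPH_CLOSE,np.ones((9,9)))
cs,_=cv2.findContours(m,cv2.RETR_EXTERNAL,cv2.CHAIN_APPROX_NONE)
for c in sorted(cs,key=cv2.contourArea)[::-1][:3]:
    (u,v),_,_=cv2.minAreaRect(c)
    for z in (.106,.014):
        w=np.array([ray("top",p[0],z)[:2] for p in c],np.float32); r=cv2.minAreaRect(w); print(z,np.round(r[0],4),np.round(r[1],4),r[2])
hd=np.array(f([(283,318),(370,305)],.142)); print("handle",hd)
E
```

```text
cover [[0.492, 0.285], [0.532, -0.063], [0.436, -0.075], [0.395, 0.274]] [0.46378772 0.10506294]
board [[0.659, -0.146], [0.699, -0.351], [0.554, -0.382], [0.513, -0.175]] [ 0.60626669 -0.26347994]
misc0 [[0.248, 0.012], [0.258, 0.438], [0.677, -0.035], [0.738, 0.053], [0.741, 0.164], [0.494, 0.386], [0.474, -0.429]] [0.5186464  0.08426263]
[ 13 142 145] [ 13 135 140] [ 20  32 194]
0.106 [0.4642 0.1069] [0.0959 0.3477] 6.924934387207031
0.014 [0.4696 0.1088] [0.1016 0.3681] 6.924925804138184
0.106 [ 0.5945 -0.2421] [0.1374 0.1948] 11.378342628479004
0.014 [ 0.6075 -0.2607] [0.1455 0.2062] 11.378340721130371
0.106 [0.6973 0.3059] [0.0427 0.039 ] 61.82767868041992
0.014 [0.7163 0.3195] [0.0452 0.0413] 61.82754898071289
handle [[0.45619682 0.15690457 0.142     ]
 [0.46973836 0.04848647 0.142     ]]
```

```bash
cat >> h.py <<'E'
def wristT():
    T=np.eye(4); T[:3,:3]=ctrl.read_eef_rot(); T[:3,3]=ctrl.read_tool_pos(); return T@ctrl.camera_params("wrist")["T_tool_cam"]
E
python3 - <<'E'
from h import *
R=down(6.93)
for p in [(.464,.106,.28),(.464,.106,.135),(.345,.092,.045),(.345,.092,.2),(.6075,-.2607,.22),(.451,.212,.065),(.477,.0,.065),(.477,.0,.2)]:
    print(p,[None if q is None else np.round(q,0) for q in (ctrl.ik(p,R),ctrl.ik(p,down(186.93)))])
ctrl.goto((.464,.106,.26),R)
T=wristT(); np.save("T1.npy",T); cv2.imwrite("pics/w1.png",ctrl.read_camera("wrist"))
print([ (d["bbox"],d["score"]) for d in ctrl.find_in("wrist","cover")],ctrl.read_t(),ctrl.read_tool_pos(),ctrl.read_wrist_torque(),ctrl.read_contact_force())
E
```

```text
(0.464, 0.106, 0.28) [array([ 6., 13., 93., -0., 73., -1.]), None]
(0.464, 0.106, 0.135) [array([  6.,  24., 104.,  -0.,  51.,  -1.]), None]
(0.345, 0.092, 0.045) [array([  5.,  29., 125.,  -0.,  25.,  -2.]), None]
(0.345, 0.092, 0.2) [array([  5.,   9., 114.,  -0.,  56.,  -2.]), None]
(0.6075, -0.2607, 0.22) [array([-28.,  32.,  72.,  -0.,  76., -35.]), array([-28.,  32.,  72.,  -0.,  76., 145.])]
(0.451, 0.212, 0.065) [array([ 18.,  32., 105.,  -0.,  43.,  11.]), array([  18.,   32.,  105.,   -0.,   43., -169.])]
(0.477, 0.0, 0.065) [array([ -7.,  31., 108.,  -0.,  41., -14.]), array([ -7.,  31., 108.,  -0.,  41., 166.])]
(0.477, 0.0, 0.2) [array([ -7.,  19., 100.,  -0.,  61., -14.]), array([ -7.,  19., 100.,  -0.,  61., 166.])]
[([261.9, 155.1, 101.5, 298.2], 0.98), ([471.9, 29.8, 74.5, 59.5], 0.47)] 3.4083 [0.46398431 0.10660682 0.25995833] [-0.12268546  0.03713747  0.0107709 ] [ 0.14214397 -0.24424686  0.27074405]
```

View pics/w1.png

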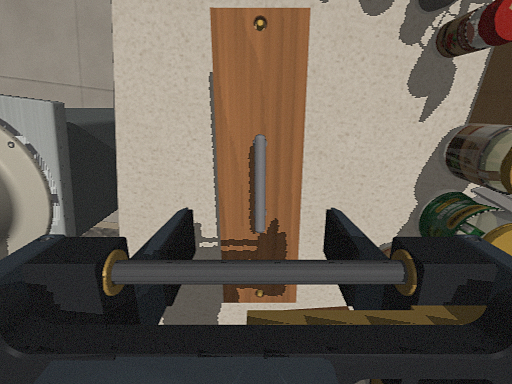

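The wrist view shows pins at about (260,23) and (260,294). The bar runs from (260,135) to (260,232), centred between the fingers.

Run:
```python
from h import *
T=np.load("T1.npy"); im=cv2.imread("pics/w1.png").astype(int)
g=lambda u,v,z:ray("wrist",(u,v),z,T)
# brass pin centroids
for (v0,v1) in ((12,34),(286,300)):
    s=im[v0:v1,248:274]; y=(s[...,2]-s[...,0]); b=(s[...,1]*1.0-s[...,2]*.75)*(s[...,2]>110); ys,xs=np.nonzero(b>np.percentile(b,92)); print(xs.mean()+248,ys.mean()+v0)
a,b=g(260.5,22.5,.108),g(260,294,.108); d=a-b
print("pins",a,b,np.linalg.norm(d),(a+b)/2,np.degrees(np.arctan2(-d[0],d[1])))
a,b=g(260,135,.142),g(260.5,232,.142); d=a-b
print("bar",a,b,np.linalg.norm(d),(a+b)/2,np.degrees(np.arctan2(-d[0],d[1])))
for v in (100,250): 
    r=im[v,200:320]; print(v,np.argsort(-abs(np.diff(r.sum(1))))[:4]+200)
a=[g(u,100,.106) for u in (211,308.5)]; print(a,np.linalg.norm(a[0]-a[1]),(a[0]+a[1])/2)
```

```text
259.0444444444444 23.444444444444443
259.5833333333333 292.75
pins [0.44564671 0.27049345 0.108     ] [ 0.48491611 -0.05009775  0.108     ] 0.32298730964632094 [0.46528141 0.11019785 0.108     ] 6.983405247221336
bar [0.45829984 0.16358447 0.142     ] [0.47194272 0.05813682 0.142     ] 0.106326554242518 [0.46512128 0.11086064 0.142     ] 7.372011298842599
100 [210 305 209 306]
250 [228 297 242 254]
[array([0.40126777, 0.19085554, 0.106     ]), array([0.50662825, 0.20381761, 0.106     ])] 0.10615481717662874 [0.45394801 0.19733658 0.106     ]
```

```bash
cat >> h.py <<'E'
C=np.array([.4652,.1098,0]); YAW=7.0; R=down(YAW); EX=R[:,1]; EY=R[:,0]
E
python3 - <<'E'
from h import *
S=lambda *a:print(*[np.round(x,3) for x in a])
ctrl.goto(C+[0,0,.17],R); ctrl.move_l(C+[0,0,.135],vel=.08)
S(ctrl.read_contact_force())
ctrl.command_gripper(0.0); S(ctrl.read_grip_width(),ctrl.read_grasp_force(),ctrl.read_contact_force())
ctrl.move_l(C+[0,0,.20],vel=.08); S(ctrl.read_grip_width(),ctrl.read_contact_force(),ctrl.read_wrist_torque())
D=C-.122*EX
ctrl.move_l(D+[0,0,.19],vel=.12); ctrl.move_l(D+[0,0,.06],vel=.1)
hit=ctrl.move_l(D+[0,0,.035],vel=.03,contact_N=5); print(hit); S(ctrl.read_tool_pos(),ctrl.read_contact_force(),ctrl.read_t())
if ctrl.read_tool_pos()[2]<.045:
    ctrl.command_gripper(1.0); ctrl.sleep(.2)
    ctrl.move_l(D+[0,0,.15],vel=.2); ctrl.goto(C-.03*EY+[0,0,.26],R)
    T=wristT(); np.save("T2.npy",T); cv2.imwrite("pics/w2.png",ctrl.read_camera("wrist"))
    S(ctrl.read_t(),ctrl.read_contact_force(),ctrl.read_wrist_torque())
E
```

```text
[0.53  0.075 1.324]
0.132 30.0 [-1.491 -0.857  0.808]
0.128 [-0.519  0.135 -2.067] [-0.096  0.026 -0.003]
True
[0.344 0.095 0.039] [ 0.236  0.847 -2.768] 9.883
12.8 [-0.844 -0.253 -0.643] [-0.086  0.064 -0.008]
```

View pics/w2.png

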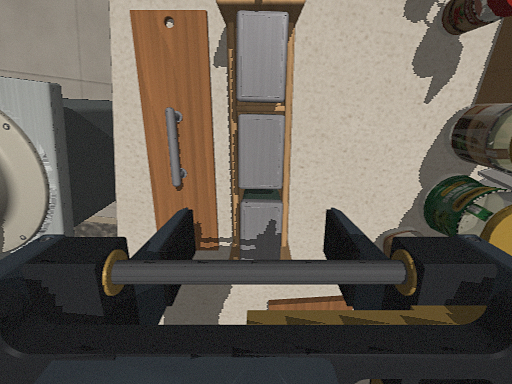

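The cover lies flat on the worktop in front of the caddy. The three lids are exposed at about (262,57), (262,151) and (262,230). Next I measure the tins, then pick and shake the left one.

```bash
cat >> h.py <<'E'
S=lambda *a:print(*[np.round(x,3) for x in a])
def rock(c,deg,sgn):
    """tilt end to end about the closing line, return level, read the moment in the tool frame"""
    a=np.radians(deg*sgn); Q=R@cv2.Rodrigues(np.array([0,a,0]))[0]
    ctrl.goto(c,Q); ctrl.sleep(.25); ctrl.goto(c,R); ctrl.sleep(.4)
    m=[R.T@np.array(ctrl.read_wrist_torque()) for _ in range(5)]; return np.mean(m,0)
def pick(p):
    ctrl.goto(p+[0,0,.16],R); ctrl.move_l(p+[0,0,.068],vel=.12); ctrl.command_gripper(0.)
    S("grip",ctrl.read_grip_width(),ctrl.read_grasp_force())
    ctrl.move_l(p+[0,0,.20],vel=.12)
def test(p):
    c=p+[0,0,.20]; f=ctrl.read_contact_force()
    m=[rock(c,18,s) for s in (1,-1,1,-1)]; S("moments",*m); S("width",ctrl.read_grip_width(),f,"t",ctrl.read_t())
    return abs(m[0][1]-m[1][1]+m[2][1]-m[3][1])/2
E
python3 - <<'E'
from h import *
T=np.load("T2.npy"); g=lambda u,v,z:ray("wrist",(u,v),z,T)
for u0,v0,u1,v1 in ((237,11,288,103),(238.5,113,284.5,189)):
    P=np.array([g(u,v,.091) for u in (u0,u1) for v in (v0,v1)]); m=P.mean(0)-C; S(m@EX,m@EY,(np.ptp(P@EX),np.ptp(P@EY)))
for s in(1,0,-1):
  for z in (.07,.2): print(np.round(ctrl.ik(C+.106*s*EY+[0,0,z],R@cv2.Rodrigues(np.array([0,.3*(z>.1),0]))[0])))
p=C+.106*EY; pick(p); print(test(p))
E
```

```text
0.002 0.104 [0.058 0.091]
0.001 0.002 [0.058 0.091]
[ 19.  32. 104.  -0.  44.  12.]
[  7.  20. 101.  20.  61. -10.]
[  6.  31. 107.  -0.  42.  -1.]
[ -6.  20. 101.  19.  64. -22.]
[ -7.  31. 107.  -0.  42. -14.]
[-18.  22.  98.  17.  69. -32.]Traceback (most recent call last):
  File "<stdin>", line 7, in <module>
  File "h.py", line 20, in pick
    S("grip",ctrl.read_grip_width(),ctrl.read_grasp_force())
    ~^^^^^^^^^^^^^^^^^^^^^^^^^^^^^^^^^^^^^^^^^^^^^^^^^^^^^^^
  File "h.py", line 12, in <lambda>
    S=lambda *a:print(*[np.round(x,3) for x in a])
                        ~~~~~~~~^^^^^
    return _wrapfunc(a, 'round', decimals=decimals, out=out)
    return _wrapit(obj, method, *args, **kwds)
    result = getattr(arr, method)(*args, **kwds)
numpy._core._exceptions._UFuncNoLoopError: ufunc 'multiply' did not contain a loop with signature matching types (dtype('<U4'), dtype('float64')) -> None
```

Only the print helper failed. The tin is gripped in its well, so I carry on from there.

```bash
cat >> h.py <<'E'
S=lambda *a:print(*[x if isinstance(x,str) else np.round(x,3) for x in a])
E
python3 - <<'E'
from h import *
p=C+.106*EY; S(ctrl.read_grip_width(),ctrl.read_grasp_force(),ctrl.read_t())
ctrl.move_l(p+[0,0,.20],vel=.12); print(test(p))
E
```

```text
0.597 29.649 15.083
moments [ 0.019 -0.088 -0.006] [ 0.069 -0.097 -0.004] [ 0.079 -0.077  0.018] [ 0.013 -0.074 -0.028]
width 0.598 [ 0.099 -0.19  -1.349] t 22.467
0.002972940958609477
```

The left tin is silent, with a torque shift of 0.003 N·m. I put it back and test the middle one.

```bash
cat >> h.py <<'E'
def put(p):
    ctrl.move_l(p+[0,0,.085],vel=.15); h=ctrl.move_l(p+[0,0,.0672],vel=.04,contact_N=4)
    S("put",h,ctrl.read_tool_pos(),ctrl.read_contact_force())
    if ctrl.read_tool_pos()[2]<.072: ctrl.command_gripper(1.0); ctrl.move_l(p+[0,0,.16],vel=.2); return True
E
python3 - <<'E'
from h import *
if put(C+.106*EY):
    pick(C); print(test(C))
E
```

```text
Traceback (most recent call last):
  File "h.py", line 29, in put
    S("put",h,ctrl.read_tool_pos(),ctrl.read_contact_force())
    ~^^^^^^^^^^^^^^^^^^^^^^^^^^^^^^^^^^^^^^^^^^^^^^^^^^^^^^^^
  File "h.py", line 26, in <lambda>
    S=lambda *a:print(*[x if isinstance(x,str) else np.round(x,3) for x in a])
                                                    ~~~~~~~~^^^^^
numpy._core._exceptions._UFuncOutputCastingError: Cannot cast ufunc 'multiply' output from dtype('float64') to dtype('bool') with casting rule 'same_kind'
```

```bash
cat >> h.py <<'E'
S=lambda *a:print(*[np.round(x,3) if isinstance(x,(float,np.ndarray)) else x for x in a])
E
python3 - <<'E'
from h import *
S(np.array(ctrl.read_tool_pos()),np.array(ctrl.read_contact_force()),ctrl.read_t())
if ctrl.read_tool_pos()[2]<.072:
    ctrl.command_gripper(1.0); ctrl.move_l(C+.106*EY+[0,0,.16],vel=.2)
    pick(C); print(test(C))
E
```

```text
[0.452 0.215 0.068] [1.039 1.37  2.248] 23.833
grip 0.596 29.811
moments [ 0.09  -0.013 -0.017] [ 0.042 -0.102 -0.022] [ 0.032 -0.008  0.004] [ 0.085 -0.095 -0.045]
width 0.592 [ 0.193  0.128 -3.371] t 34.775
0.08810283160195057
```

The middle tin rattles, with a consistent shift of 0.088 N·m. I carry it over the board and check from the top camera.

Run:
```python
from h import *
B=np.array([.607,-.2615,.222])
ctrl.move_l(C+[0,0,.222],vel=.1); ctrl.move_l(B,vel=.12); ctrl.sleep(.5)
S(ctrl.read_grip_width(),ctrl.read_grasp_force(),np.array(ctrl.read_tool_pos()),ctrl.read_t())
a=ctrl.read_camera("top"); b=ctrl.read_camera("side")
cv2.imwrite("pics/top1c.png",cv2.resize(a[120:300,130:430],(800,480),interpolation=cv2.INTER_CUBIC))
cv2.imwrite("pics/side1c.png",cv2.resize(b[110:330,120:400],(760,597),interpolation=cv2.INTER_CUBIC))
```

```text
0.59 29.952 [ 0.607 -0.261  0.222] 39.1
```

View pics/top1c.png

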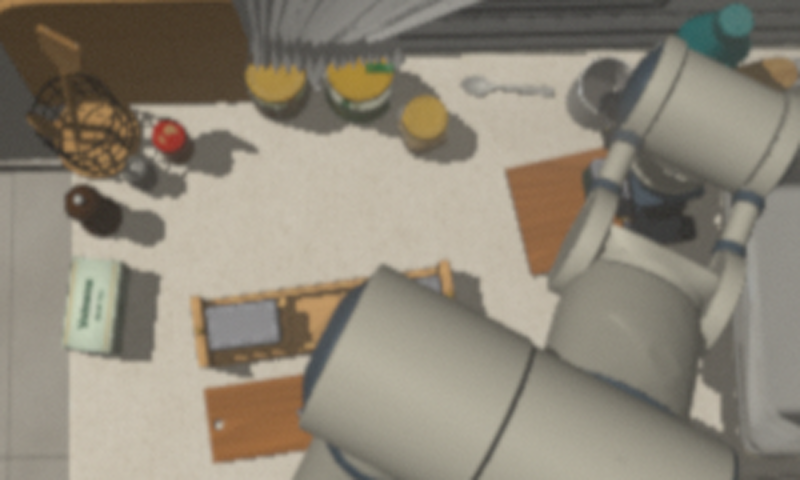

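View pics/side1c.png

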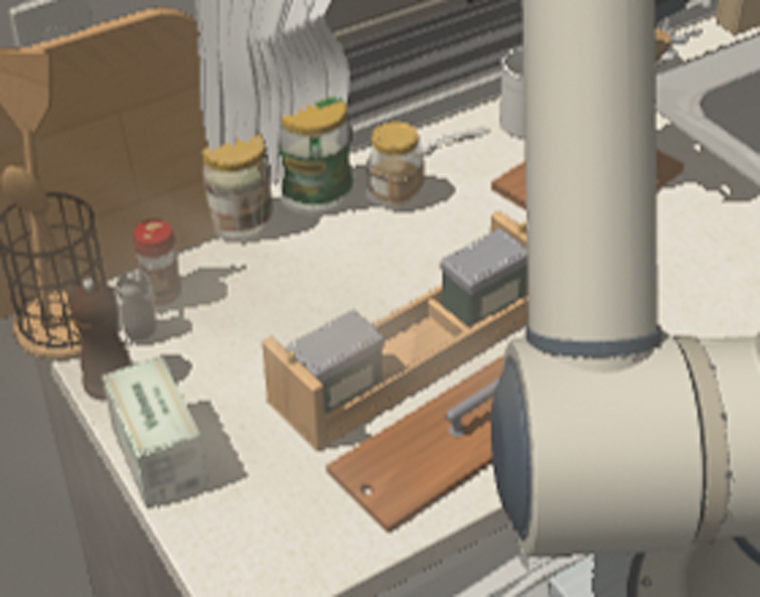

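The left tin is upright in its well (side view (335,365)), and so is the untouched right tin at (485,275). The cover lies flat on the worktop and no bystander has moved. Handing in.

Run:
```python
from h import *
print(ctrl.sign_off())
```

```text
the job is handed in; nothing more can be done
None
```

The job is handed in: the middle tin rattled and is held upright over the middle of the serving board, its underside about 15 cm above it; the silent left tin is back in its well, the right tin was never moved, and the cover lies flat on the worktop.

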